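Clip the divider of the right thickness into the cutlery tray

ROBOT

A 6-joint arm with a two-finger parallel gripper is mounted at the origin on a cart in front of the work surface, level with it; the furniture and walls round the work are solid. World frame = base frame: x ahead of the robot, y to its left, z up, the work surface at z = 0. Lengths are in m, angles in degrees, forces in N, time in s.
With the tool pointing down it reaches from about 0.35 to 0.875 m from the base axis. Payload 4.2 kg.
Tool frame: the origin (TCP) lies on the centre line of the jaws, within the pads' length; the fingertips stand 25 mm ahead of it and the grasp point (between the pads) lies 6 mm ahead of it; z points along the fingers, y is the line along which they close (so a half turn about z gives the same grasp; the last joint's range is limited). The gripper opens to 87 mm and grips with 3 to 60 N. Pads are 19 mm wide; open, the fingers measure 117 mm over their backs; the gripper's body (75 mm by 190 mm) begins 51 mm behind the grasp point.
Start: joints at [80.306, 22.042, 0.453, 0, -68.411, -14.817], TCP at [0.259, 0.569, 0.248] pointing down, gripper open.
Joint ranges: [-179.83, 179.83], [-69.29, 118.12], [-61.27, 80.66], [-181.25, 117.63], [-171.15, -9.14], [-177.46, 177.46]. Speed limits (degrees/s): [159.86, 159.86, 180, 180, 180, 180].

INTERFACE

Orientations are given as a 3x3 rotation matrix whose columns are the frame's x, y, z axes.
In Python, from station import r gives the robot as it stands.
- The arm moves only by the tool move_arm, never from a script. Its argument "series" is a list of rows, each an object with "grip": the opening, from 0 (shut) to 1 (fully open); "xyz": the shift along the tool's x, y, z in mm, a list of three; "angular": the turn, a rotation vector about the tool's x, y, z in rad, a list of three. A call has 1 to 10 rows; each row is the pose to reach, as a shift and turn from the pose commanded when the call began, along the tool's axes at that moment; what a row does not reach only later rows make up. A row lasts 1/10 s, in which the tool goes at most 50 mm and 8.59 degrees, less where a joint would pass 70% of its speed; a pose out of reach is approached as far as the arm can. A call with a gripper value outside its range is refused whole. The fingers move at their own pace and stop on an object; the grip force is fixed at half the most. Time passes only in rows, so rows that repeat a pose let the fingers close. It gives the time, the measured TCP pose, the force, the opening and the grip force at its end, in the units of the state.
- r.sense(): the state, without advancing time (a new reading comes with each control period).
- r.capture(name): name is "scene" or "top" or "wrist"; returns a dict with "img" (400x640x3 uint8, red, green, blue), "camera_matrix" (3x3 intrinsics, pixels), "rvec" (rotation vector, rad) and "tvec" (3), from world to camera coordinates, as OpenCV has them; the wrist camera has in their place "hand_eye" (4x4, takes a point from camera to tool coordinates, whose origin is the TCP and whose axes are the flange's). Camera axes: x right, y down, z forward; pixel columns grow to the right and rows downward; lengths in m; the calibration is good to about 2 mm. The wrist camera is an equidistant fisheye: a pixel r from the principal point sees the ray r / f radians off the axis. A picture is of the moment at which its call begins: read the wrist's pose just before it. There is no depth.
- r.finish_job(): hands the job in; it is judged then, once.
The state is a dict: "time_s": time; "joints": joint angles; "joint_velocities": joint speeds; "effort": joint torques, N m; "tcp_pos": TCP position; "ee_rot": TCP orientation; "wrist_force": force on the tool from outside, world axes, zero at the start; "moment": the same for the moment, N m; "gripper_width": opening from 0.0 (shut) to 1.0 (fully open); "gripper_force": force on a finger pad.
Only numpy, scipy, OpenCV 4.12 (cv2) and the standard library are available. Lean on these libraries where they do the work, as an engineer would, in place of code of your own. Each camera call takes 0.05 s, during which the arm holds its last target. There are 200 camera calls.

TASK

The empty pair of channels in the cutlery tray is made for a 12 mm divider; of the three look-alike boards in the stand one is 12 mm thick, the others 9 and 15 mm, which your gripper can tell by pinching them. Take the 12 mm board, slide it down both channels against their spring clips until it sits fully home on the tray floor, held by both clips, and let it go. Do not force it (a push of 30 N is ample), do not let the thin board down into the channels, leave the other two boards standing in their slots, and do not disturb the egg cup, the salt shaker or the teaspoon.

Things in the scene. Friction and masses are not known exactly. Their poses are not given: they have to be found in the camera images.
- board_a: Plywood divider on edge in a slot of the stand: 168 mm long (its x), 50 mm high; in the middle a hand tab, 60 mm along x, top 82 mm above the lower edge: pinch it there from above, across the thickness (its y). Three look-alikes, 9, 12 and 15 mm thick; which is which is not known and differs in place each time. 60 to 130 g. Origin: centre of the lower edge, z up.
- board_b: Plywood divider on edge in a slot of the stand: 168 mm long (its x), 50 mm high; in the middle a hand tab, 60 mm along x, top 82 mm above the lower edge: pinch it there from above, across the thickness (its y). Three look-alikes, 9, 12 and 15 mm thick; which is which is not known and differs in place each time. 60 to 130 g. Origin: centre of the lower edge, z up.
- board_c: Plywood divider on edge in a slot of the stand: 168 mm long (its x), 50 mm high; in the middle a hand tab, 60 mm along x, top 82 mm above the lower edge: pinch it there from above, across the thickness (its y). Three look-alikes, 9, 12 and 15 mm thick; which is which is not known and differs in place each time. 60 to 130 g. Origin: centre of the lower edge, z up.
- stand: Low dark wooden stand, 120 mm (x) by 207 mm (y), 22 mm high, fixed. Three open slots run along its x at y = -75, 0 and +75 mm, each 17 mm wide with its floor 8 mm above the worktop; one board stands upright in each, its length along the slot. A green bread bin 160 mm high stands close behind it, towards the tray. Origin: centre of the underside.
- tray: Light-wood cutlery tray, fixed, outside 197 mm (x) by 344 mm (y), 62 mm high, walls 12 mm, floor 10 mm above the worktop, inside 173 mm along x. A divider is already fitted across it at y = +65 mm. Two empty aluminium channels face one another on the long walls (x = +-86.5 mm) at y = -55 mm, with 100 mm of room either side. Origin: centre of the underside, z up.
- seat (a point): Point on the tray floor midway between the two empty channels, axes as the tray's: a board fully home has its origin here, its length along x (either way round). Each channel is a gap 13.8 mm wide (y) between two flanges standing 12 mm out from the wall, up to 42 mm above this point; their mouths flare to about 20 mm, 53 mm above this point.
- clip_far (a joint): Travel (m, 0 = sprung out, most 0.0035) of the spring clip in the channel on the far (+x) wall: a bent steel tongue that stands 3.3 mm out of the left (+y) flange, nose 15 mm above the tray floor, leaving 10.5 mm free. A 12 mm board meets it about 25 mm before home, pushes it 1 to 2.5 mm and is then held by it; both clips together take some 8 to 20 N of push all the way down.
- clip_near (a joint): Travel of the like clip in the channel on the near (-x) wall.
- egg_cup: Cream egg cup, 49 mm wide, 60 mm high, a bystander. Origin: centre of the underside.
- salt_shaker: Salt shaker, 42 mm wide, 74 mm high, a bystander. Origin: centre of the underside.
- teaspoon: Teaspoon, 130 mm long, lying in the tray's left compartment (beyond the fitted divider), a bystander. Origin: centre of the underside.

How it is judged:
By the outcome, as a careful person would: the job done as asked, in the order asked, and still so for the second after the job is handed in, with the robot touching nothing.
It also fails if it takes over 64 s, if anything falls off the work surface, if the arm or the gripper's body presses on something with over 40 N, if the wrist force passes 120 N, or if a joint passes its speed limit or range.

## Working session

There is one attempt and no reset: what is moved stays moved. The work goes in short steps, Python scripts to look and compute and a tool call to move; the robot and the scene stay as the last step left them, time stands still between calls to the robot, and variables do not carry over. Pictures are saved under pics/ and viewed, at most 10 in all, crops included, and the job is handed in when it is done.

Besides the shell and the picture viewer there is one more tool, called after "Emit:" by a JSON object that holds its "name" and its "arguments". move_arm: Moves the arm, as the interface text tells. Its arguments: {"type":"object","properties":{"series":{"type":"array"}},"required":["series"]}

```bash
mkdir -p pics; ls; python3 - <<'E'
from station import r
import cv2,numpy as np
np.set_printoptions(precision=4,suppress=True)
s=r.sense();print(s)
for n in("scene","top"):
    c=r.capture(n);cv2.imwrite(f"pics/{n}0.png",c["img"][:,:,::-1]);print(n,c["camera_matrix"],c["rvec"],c["tvec"])
E
```

```text
pics
{'time_s': 0.0, 'joints': array([ 80.3054,  22.0913,   0.3795,  -0.0296, -68.4101, -14.816 ]), 'joint_velocities': array([-0.0344, -0.0445, -0.0505, -0.0565,  0.0125, -0.0043]), 'effort': array([ -0.0002, -39.0668,  18.7408,   4.2201,   0.011 ,  -0.0002]), 'tcp_pos': array([0.259 , 0.5682, 0.2465]), 'ee_rot': array([[ 0.9098, -0.415 , -0.0008],
       [-0.415 , -0.9098, -0.002 ],
       [ 0.0001,  0.0022, -1.    ]]), 'wrist_force': array([0.0482, 0.1181, 0.237 ]), 'moment': array([-0.0594,  0.0702, -0.007 ]), 'gripper_force': 0.0, 'gripper_width': 0.9997708931482205}
scene [[484.8988   0.     312.4533]
 [  0.     484.8988 199.2473]
 [  0.       0.       1.    ]] [ 2.1136 -1.2497  0.5155] [-0.3781  0.3647  1.2769]
top [[451.6157   0.     317.5408]
 [  0.     451.6157 203.5516]
 [  0.       0.       1.    ]] [ 2.1926 -2.1393  0.0904] [-0.1167  0.6043  1.3847]
```

View pics/scene0.png

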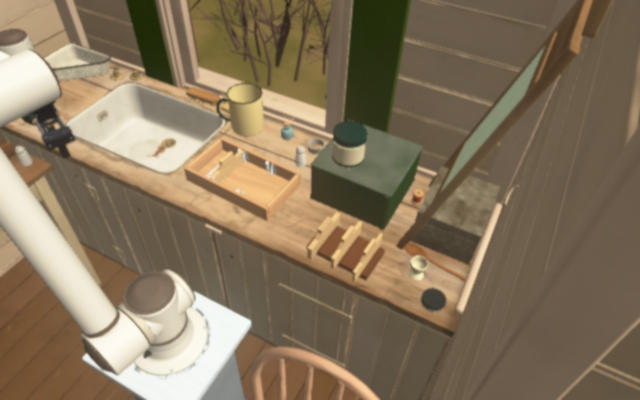

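View pics/top0.png

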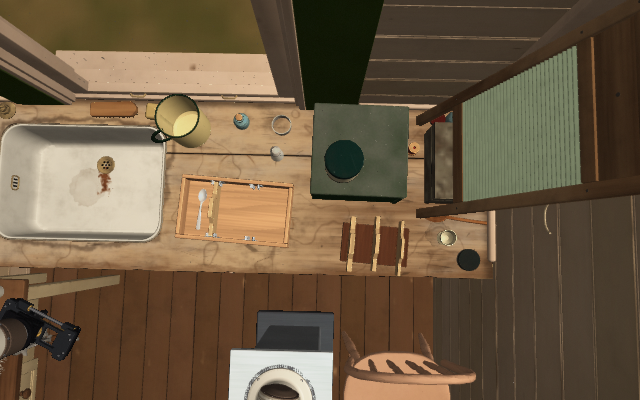

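The top view shows the tray around (235,210), with the empty channels at about (257,187) and (249,238). The boards are at about (351,244), (376,244) and (402,247), and the bread bin is behind the stand. Next I'll zoom in on both areas.

```bash
cat > h.py <<'E'
from station import r
import cv2,numpy as np
np.set_printoptions(precision=4,suppress=True)
def ray(c,uv,z):
    R=cv2.Rodrigues(np.array(c["rvec"],float))[0];t=np.array(c["tvec"],float).ravel()
    o=-R.T@t;d=R.T@np.linalg.inv(c["camera_matrix"])@np.array([uv[0],uv[1],1.]);return o+d*(z-o[2])/d[2]
def proj(c,P): return cv2.projectPoints(np.array(P,float).reshape(-1,3),c["rvec"],c["tvec"],c["camera_matrix"],None)[0].reshape(-1,2)
E
python3 - <<'E'
from h import *
c=r.capture("top")
im=c["img"][:,:,::-1]
a=cv2.resize(im[165:255,165:305],None,fx=5,fy=5,interpolation=cv2.INTER_CUBIC)[:, :400*2]
b=cv2.resize(im[205:285,330:420],None,fx=5,fy=5,interpolation=cv2.INTER_CUBIC)
cv2.imwrite("pics/ta.png",a);cv2.imwrite("pics/tb.png",b)
for n,uv,z in [("bl",(351,244),.09),("bm",(376,244),.09),("br",(402,247),.09),("ch far",(257,187),.05),("ch near",(249,238),.05),("trayTL",(181,176),.062),("TR",(294,180),.062),("BR",(289,245),.062),("BL",(176,237),.062)]: print(n,ray(c,uv,z))
E
```

```text
bl [ 0.483  -0.2048  0.09  ]
bm [ 0.4849 -0.2788  0.09  ]
br [ 0.478  -0.3557  0.09  ]
ch far [0.6519 0.0867 0.05  ]
ch near [0.4939 0.1052 0.05  ]
trayTL [0.6789 0.3208 0.062 ]
TR [ 0.6747 -0.0281  0.062 ]
BR [ 0.4755 -0.019   0.062 ]
BL [0.4912 0.3259 0.062 ]
```

View pics/ta.png

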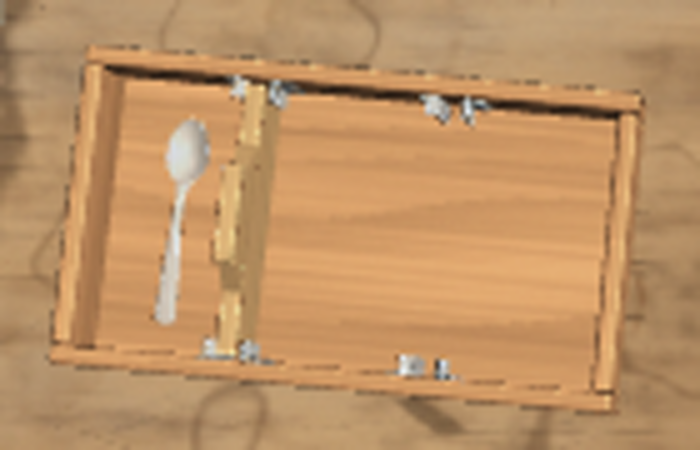

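View pics/tb.png

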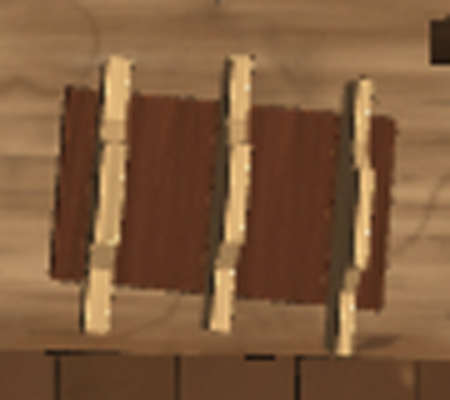

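Judging by apparent width, the right board is the thinnest and the left one the widest, so the middle board is probably the 12 mm one. I'll work out the geometry from these crops.

```bash
python3 - <<'E'
from h import *
c=r.capture("top")
A=lambda p:(165+p[0]/5-.4,165+p[1]/5-.4); B=lambda p:(330+p[0]/5-.4,205+p[1]/5-.4)
ang=lambda a,b:np.degrees(np.arctan2((b-a)[1],(b-a)[0]))
q=[ray(c,A(p),.062) for p in [(88,46),(642,94),(614,409),(50,360)]]
print(np.array(q),"center",np.mean(q,0)); print("long",ang(q[1],q[0])-90,ang(q[2],q[3])-90,"short",ang(q[3],q[0]),ang(q[2],q[1]))
f=ray(c,A((455,103)),.063);n=ray(c,A((427,365)),.063);print("ch",f,n,"mid",(f+n)/2,ang(n,f))
for nm,e1,e2,t in [("L",(120,55),(97,332),(112,193)),("M",(240,55),(219,332),(236,193)),("R",(364,80),(344,352),(363,217))]:
    a=ray(c,B(e1),.058);b=ray(c,B(e2),.058);print(nm,(a+b)/2,ang(b,a),np.linalg.norm(a-b),"tab",ray(c,B(t),.09))
print("bin",[ray(c,u,.16) for u in[(311,193),(407,200)]], "stand", [ray(c,B(p),.022) for p in [(67,87),(397,118),(382,308),(50,278)]])
E
```

```text
[[ 0.6859  0.3175  0.062 ]
 [ 0.6641 -0.0254  0.062 ]
 [ 0.4712 -0.0142  0.062 ]
 [ 0.4923  0.3302  0.062 ]] center [0.5784 0.152  0.062 ]
long -3.6425514462790574 -3.497329767574371 short -3.772789230409917 -3.3012572343684004
ch [0.6556 0.0892 0.063 ] [0.4949 0.1001 0.063 ] mid [0.5753 0.0947 0.063 ] -3.8699847858476035
L [ 0.4859 -0.2077  0.058 ] -3.7288358852991714 0.1681787264962239 tab [ 0.4855 -0.2077  0.09  ]
M [ 0.4878 -0.281   0.058 ] -3.606546081193335 0.16804405390584828 tab [ 0.4873 -0.2811  0.09  ]
R [ 0.4761 -0.3565  0.058 ] -3.777861462940095 0.16463906644593393 tab [ 0.475  -0.3563  0.09  ]
bin [array([ 0.624 , -0.0842,  0.16  ]), array([ 0.6105, -0.3566,  0.16  ])] stand [array([ 0.5515, -0.1828,  0.022 ]), array([ 0.5372, -0.3889,  0.022 ]), array([ 0.4194, -0.3803,  0.022 ]), array([ 0.4326, -0.1746,  0.022 ])]
```

Emit:
{"name": "move_arm", "arguments": {"series": [{"grip": 0.5,"xyz": [560,678,0],"angular": [0,0,-0.365]},{"grip": 0.5,"xyz": [560,678,0],"angular": [0,0,-0.365]},{"grip": 0.5,"xyz": [560,678,0],"angular": [0,0,-0.365]},{"grip": 0.5,"xyz": [560,678,0],"angular": [0,0,-0.365]},{"grip": 0.5,"xyz": [560,678,0],"angular": [0,0,-0.365]},{"grip": 0.5,"xyz": [560,678,0],"angular": [0,0,-0.365]},{"grip": 0.5,"xyz": [560,678,0],"angular": [0,0,-0.365]},{"grip": 0.5,"xyz": [560,678,0],"angular": [0,0,-0.365]},{"grip": 0.5,"xyz": [560,678,0],"angular": [0,0,-0.365]},{"grip": 0.5,"xyz": [560,678,0],"angular": [0,0,-0.365]}]}}

```text
time_s: 1.2
tcp_pos: [0.3889, 0.0839, 0.2479]
ee_rot: [[0.998, -0.062, 0.001], [-0.062, -0.998, 0.001], [0.001, -0.001, -1.0]]
wrist_force: [1.7, -1.0, -0.2]
gripper_width: 0.503
gripper_force: 0.0
```

Emit:
{"name": "move_arm", "arguments": {"series": [{"grip": 0.5,"xyz": [121,358,30],"angular": [0,0,0]},{"grip": 0.5,"xyz": [121,358,30],"angular": [0,0,0]},{"grip": 0.5,"xyz": [121,358,30],"angular": [0,0,0]},{"grip": 0.5,"xyz": [121,358,30],"angular": [0,0,0]},{"grip": 0.5,"xyz": [121,358,30],"angular": [0,0,0]},{"grip": 0.5,"xyz": [121,358,30],"angular": [0,0,0]},{"grip": 0.5,"xyz": [121,358,30],"angular": [0,0,0]},{"grip": 0.5,"xyz": [121,358,30],"angular": [0,0,0]},{"grip": 0.5,"xyz": [121,358,30],"angular": [0,0,0]},{"grip": 0.5,"xyz": [121,358,30],"angular": [0,0,0]}]}}

```text
time_s: 2.2
tcp_pos: [0.4868, -0.2794, 0.2168]
ee_rot: [[0.998, -0.064, -0.001], [-0.064, -0.998, 0.001], [-0.002, -0.001, -1.0]]
wrist_force: [0.3, 0.2, -0.3]
gripper_width: 0.501
gripper_force: 0.0
```

```bash
python3 - <<'E'
from h import *
s=r.sense();print(s["tcp_pos"],s["ee_rot"])
c=r.capture("wrist");cv2.imwrite("pics/w1.png",c["img"][:,:,::-1]);print(c["camera_matrix"],c["hand_eye"])
E
```

```text
[ 0.4868 -0.2794  0.2168] [[ 0.9979 -0.0644 -0.0015]
 [-0.0644 -0.9979  0.0007]
 [-0.0015 -0.0006 -1.    ]]
[[309.7069   0.     311.7449]
 [  0.     309.7069 196.9948]
 [  0.       0.       1.    ]] [[ 0.0004 -0.9674 -0.2534  0.0692]
 [ 1.      0.0002  0.001  -0.0005]
 [-0.001  -0.2534  0.9674 -0.1381]
 [ 0.      0.      0.      1.    ]]
```

View pics/w1.png

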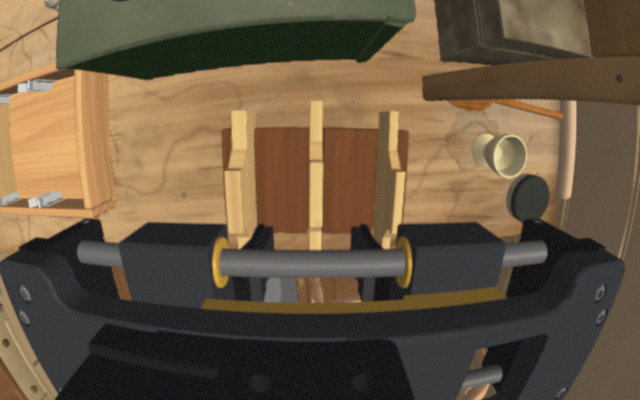

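The wrist view shows the middle board's far end at (316.5,101) and its tab from (316,161) downward, nearly centred between the jaws. I'll convert those pixels to positions.

```bash
cat >> h.py <<'E'
def wray(c,s,uv,z):
    K=c["camera_matrix"];v=np.array([(uv[0]-K[0,2])/K[0,0],(uv[1]-K[1,2])/K[1,1]]);th=np.linalg.norm(v)
    d=np.r_[v/th*np.sin(th),np.cos(th)];H=np.array(c["hand_eye"]);R=np.array(s["ee_rot"])
    o=np.array(s["tcp_pos"])+R@H[:3,3];d=R@H[:3,:3]@d;return o+d*(z-o[2])/d[2]
E
python3 - <<'E'
from h import *
s=r.sense();c=r.capture("wrist");im=c["img"]
for uv,z in [((316.5,101),.058),((316,130),.058),((316,161),.09),((316,210),.09),((240,111),.058),((234,175),.09),((388,111),.058),((395,175),.09)]: print(uv,wray(c,s,uv,z))
# tab widths by brightness profile
g=cv2.cvtColor(im,cv2.COLOR_RGB2HSV)[...,2].astype(int);print(g[200,220:260],g[200,300:332],g[200,380:412],sep="\n")
E
```

```text
(316.5, 101) [ 0.5715 -0.2882  0.058 ]
(316, 130) [ 0.5437 -0.286   0.058 ]
(316, 161) [ 0.5183 -0.284   0.09  ]
(316, 210) [ 0.4742 -0.2814  0.09  ]
(240, 111) [ 0.568  -0.2142  0.058 ]
(234, 175) [ 0.511  -0.2106  0.09  ]
(388, 111) [ 0.5592 -0.3568  0.058 ]
(395, 175) [ 0.5021 -0.3538  0.09  ]
[190 190 192 189 178 143 155 209 225 226 223 220 218 212 209 210 210 215
 216 218 221 219 208 195 191 195 191 192 195 196 188 188 186 188 185 182
 159 117 113 114]
[118 120 120 118 121 118 113 110 112 130 172 220 231 230 229 231 230 232
 231 231 232 231 224 187 127 114 113 110 109 113 112 112]
[105 103 107 105 105 102 100 101 102 100 101 100 105 108 135 185 222 230
 230 232 233 234 223 183 147 156 168 171 171 175 177 178]
```

Tab widths in pixels are about 16, 12.5 and 9 (left, middle, right), so the middle board should be 12 mm. I'll go down and confirm by pinching.

Emit:
{"name": "move_arm", "arguments": {"series": [{"grip": 0.5,"xyz": [0,3,40],"angular": [0,0,0]},{"grip": 0.5,"xyz": [0,3,80],"angular": [0,0,0]},{"grip": 0.5,"xyz": [0,3,115],"angular": [0,0,0]},{"grip": 0.5,"xyz": [0,3,136],"angular": [0,0,0]},{"grip": 0.5,"xyz": [0,3,136],"angular": [0,0,0]},{"grip": 0.12,"xyz": [0,3,136],"angular": [0,0,0]},{"grip": 0.0,"xyz": [0,3,136],"angular": [0,0,0]},{"grip": 0.0,"xyz": [0,3,136],"angular": [0,0,0]},{"grip": 0.0,"xyz": [0,3,136],"angular": [0,0,0]},{"grip": 0.0,"xyz": [0,3,136],"angular": [0,0,0]}]}}

```text
time_s: 3.3
tcp_pos: [0.4874, -0.2822, 0.0823]
ee_rot: [[0.998, -0.063, 0.001], [-0.063, -0.998, -0.0], [0.001, 0.0, -1.0]]
wrist_force: [-0.2, 0.6, 3.9]
gripper_width: 0.129
gripper_force: 30.1
```

Emit:
{"name": "move_arm", "arguments": {"series": [{"grip": 0.0,"xyz": [0,0,0],"angular": [0,0,0]},{"grip": 0.0,"xyz": [0,0,0],"angular": [0,0,0]},{"grip": 0.0,"xyz": [0,0,0],"angular": [0,0,0]}]}}

```text
time_s: 3.6
tcp_pos: [0.4875, -0.2822, 0.0823]
ee_rot: [[0.998, -0.062, 0.001], [-0.062, -0.998, -0.0], [0.001, 0.0, -1.0]]
wrist_force: [-1.0, 1.4, 5.5]
gripper_width: 0.134
gripper_force: 30.0
```

The pinch reads 0.134 × 87 = 11.7 mm, so this is the 12 mm board. Lifting it.

Emit:
{"name": "move_arm", "arguments": {"series": [{"grip": 0.0,"xyz": [0,0,-15],"angular": [0,0,0]},{"grip": 0.0,"xyz": [0,0,-35],"angular": [0,0,0]},{"grip": 0.0,"xyz": [0,0,-65],"angular": [0,0,0]},{"grip": 0.0,"xyz": [0,0,-105],"angular": [0,0,0]},{"grip": 0.0,"xyz": [0,0,-140],"angular": [0,0,0]},{"grip": 0.0,"xyz": [0,0,-165],"angular": [0,0,0]},{"grip": 0.0,"xyz": [-5,-40,-165],"angular": [0,0,0]},{"grip": 0.0,"xyz": [-5,-80,-165],"angular": [0,0,0]},{"grip": 0.0,"xyz": [-5,-120,-165],"angular": [0,0,0]},{"grip": 0.0,"xyz": [-5,-160,-165],"angular": [0,0,0]}]}}

```text
time_s: 4.6
tcp_pos: [0.4917, -0.1207, 0.246]
ee_rot: [[0.998, -0.064, -0.001], [-0.064, -0.998, 0.0], [-0.001, -0.0, -1.0]]
wrist_force: [0.8, -0.0, -0.3]
gripper_width: 0.135
gripper_force: 30.0
```

Emit:
{"name": "move_arm", "arguments": {"series": [{"grip": 0.0,"xyz": [0,-45,0],"angular": [0,0,0]},{"grip": 0.0,"xyz": [0,-90,0],"angular": [0,0,0]},{"grip": 0.0,"xyz": [15,-130,0],"angular": [0,0,0]},{"grip": 0.0,"xyz": [40,-170,0],"angular": [0,0,0]},{"grip": 0.0,"xyz": [60,-200,20],"angular": [0,0,0]},{"grip": 0.0,"xyz": [70,-220,50],"angular": [0,0,0]},{"grip": 0.0,"xyz": [70,-220,70],"angular": [0,0,0]},{"grip": 0.0,"xyz": [70,-220,70],"angular": [0,0,0]},{"grip": 0.0,"xyz": [70,-220,70],"angular": [0,0,0]}]}}

```text
time_s: 5.5
tcp_pos: [0.5759, 0.0928, 0.1764]
ee_rot: [[0.998, -0.063, -0.001], [-0.063, -0.998, -0.001], [-0.001, 0.001, -1.0]]
wrist_force: [0.4, -0.4, -0.2]
gripper_width: 0.136
gripper_force: 30.0
```

```bash
python3 - <<'E'
from h import *
s=r.sense();print(s["tcp_pos"])
c=r.capture("wrist");cv2.imwrite("pics/w2.png",cv2.resize(c["img"][30:250,200:440,::-1],None,fx=2.5,fy=2.5,interpolation=cv2.INTER_CUBIC))
E
```

```text
[0.5759 0.0928 0.1764]
```

View pics/w2.png

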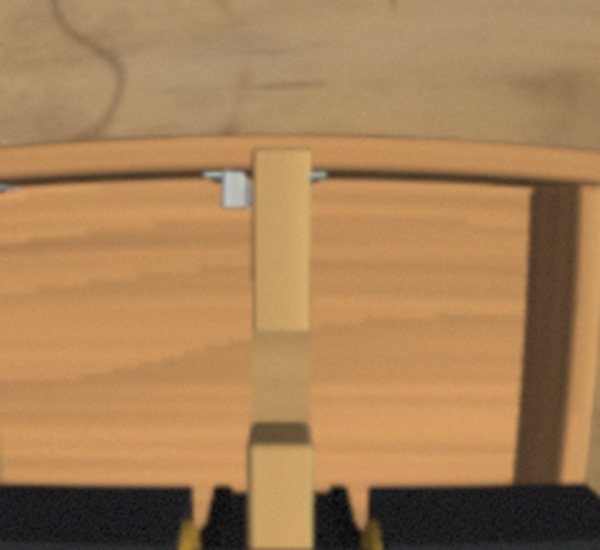

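The held board's far end is at crop (283,150). The far channel's wings show at crop columns 204 to 327, row 175, so the channel sits slightly to the left of the board.

```bash
python3 - <<'E'
from h import *
s=r.sense();c=r.capture("wrist");U=lambda p:(200+p[0]/2.5-.3,30+p[1]/2.5-.3)
R=np.array(s["ee_rot"])
def T(p): return R.T@(p-s["tcp_pos"])*1000
for p,z in [((204,175),.063),((327,175),.063),((222,190),.063),((255,150),.152),((311,150),.152),((283,440),.184)]: print(p,T(wray(c,s,U(p),z)))
t=r.capture("top")
cv2.imwrite("pics/t2.png",cv2.resize(t["img"][165:255,205:305,::-1],None,fx=6,fy=6,interpolation=cv2.INTER_CUBIC))
k=r.capture("scene")
p=proj(k,[[.576,.0947,.063]])[0];print(p);x,y=p.astype(int)
cv2.imwrite("pics/s2.png",cv2.resize(k["img"][y-50:y+50,x-70:x+70,::-1],None,fx=5,fy=5,interpolation=cv2.INTER_CUBIC));print(x-70,y-50)
E
```

```text
(204, 175) [ 84.0846 -24.7923 114.6331]
(327, 175) [ 83.9468  14.8665 114.6264]
(222, 190) [ 79.0642 -18.9773 114.6248]
(255, 150) [84.0108 -5.5487 25.6298]
(311, 150) [84.0267  6.1139 25.6279]
(283, 440) [30.6873  0.1848 -6.4494]
[256.3577 175.5074]
186 125
```

View pics/t2.png

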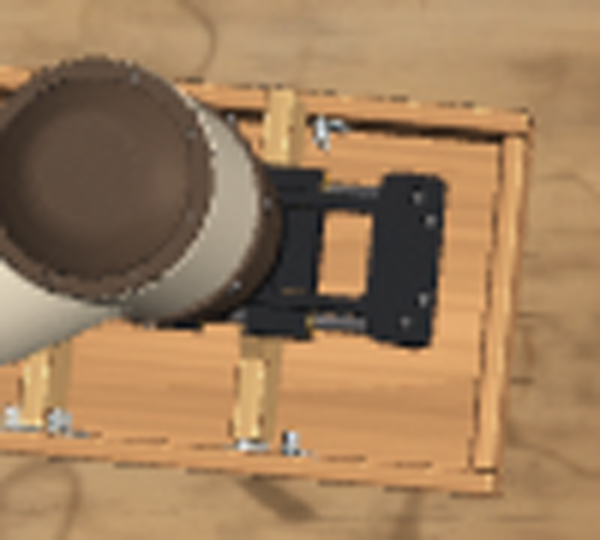

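The hand hides the far channel in this top view. As a cross-check I'll use the fitted divider, which lies exactly 120 mm from the seat along the tray's y.

```bash
python3 - <<'E'
from h import *
t=r.capture("top");A=lambda p:(165+p[0]/5-.4,165+p[1]/5-.4)
yt=np.array([np.sin(np.radians(3.65)),np.cos(np.radians(3.65)),0])
f=ray(t,A((257,85)),.06);n=ray(t,A((229,350)),.06);m=(f+n)/2
print(f,n,np.linalg.norm(f-n),"seat",m-.12*yt, "tab", ray(t,A((227,213)),.092)-.12*yt)
# held board same camera: bias of the top camera
B=lambda p:(205+p[0]/6-.4,165+p[1]/6-.4)
s=r.sense();f=ray(t,B((283,93)),.152);n=ray(t,B((250,440)),.152);print("held",f,n,(f+n)/2,"tcp",s["tcp_pos"])
E
```

```text
[0.6644 0.2123 0.06  ] [0.5011 0.2218 0.06  ] 0.16354385467476756 seat [0.5751 0.0973 0.06  ] tab [0.5745 0.0992 0.092 ]
held [0.6582 0.0872 0.152 ] [0.4922 0.0963 0.152 ] [0.5752 0.0917 0.152 ] tcp [0.5763 0.0929 0.1781]
```

The estimates agree on a seat at about (0.576, 0.098). I'll shift 5 mm, go down to just above the mouths and check.

Emit:
{"name": "move_arm", "arguments": {"series": [{"grip": 0.0,"xyz": [0,-5,10],"angular": [0,0,0]},{"grip": 0.0,"xyz": [0,-5,20],"angular": [0,0,0]},{"grip": 0.0,"xyz": [0,-5,32],"angular": [0,0,0]},{"grip": 0.0,"xyz": [0,-5,32],"angular": [0,0,0]},{"grip": 0.0,"xyz": [0,-5,32],"angular": [0,0,0]}]}}

```text
time_s: 6.25
tcp_pos: [0.576, 0.0979, 0.1437]
ee_rot: [[0.998, -0.063, -0.001], [-0.063, -0.998, -0.001], [-0.001, 0.001, -1.0]]
wrist_force: [0.3, -0.4, 0.5]
gripper_width: 0.134
gripper_force: 30.0
```

```bash
python3 - <<'E'
from h import *
s=r.sense();print(s["tcp_pos"],s["wrist_force"])
c=r.capture("wrist");a=cv2.resize(c["img"][60:160,250:370,::-1],None,fx=5,fy=5,interpolation=cv2.INTER_CUBIC)
k=r.capture("top");b=cv2.resize(k["img"][225:250,230:270,::-1],None,fx=5,fy=5,interpolation=cv2.INTER_CUBIC)
o=np.zeros((500,800,3),np.uint8);o[:500,:600]=a;o[:125,600:800]=b;cv2.imwrite("pics/w3.png",o)
E
```

```text
[0.576  0.0979 0.1437] [ 0.2785 -0.4179  0.5099]
```

View pics/w3.png

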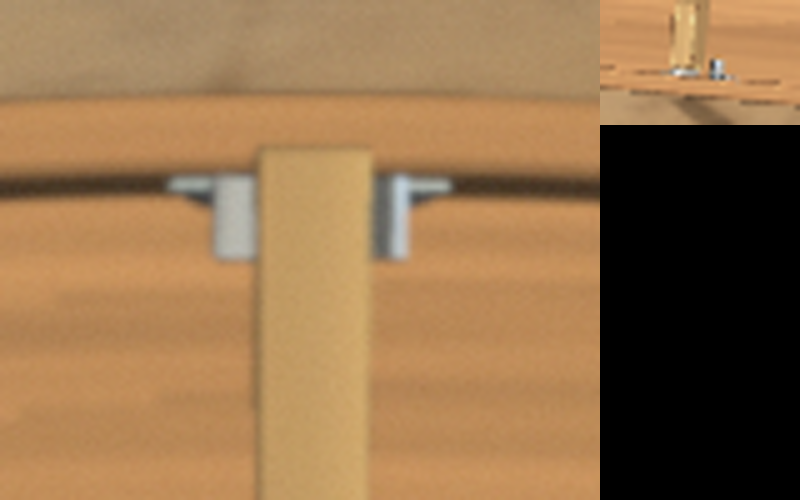

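The board (centre column 316) lines up with the far channel (mid 310) to within about 0.5 mm once perspective is allowed for. Entering now.

Emit:
{"name": "move_arm", "arguments": {"series": [{"grip": 0.0,"xyz": [0,-0.5,6],"angular": [0,0,0]},{"grip": 0.0,"xyz": [0,-0.5,12],"angular": [0,0,0]},{"grip": 0.0,"xyz": [0,-0.5,18],"angular": [0,0,0]},{"grip": 0.0,"xyz": [0,-0.5,23],"angular": [0,0,0]},{"grip": 0.0,"xyz": [0,-0.5,23],"angular": [0,0,0]}]}}

```text
time_s: 6.85
tcp_pos: [0.5756, 0.0983, 0.1204]
ee_rot: [[0.998, -0.063, -0.002], [-0.063, -0.998, -0.001], [-0.002, 0.001, -1.0]]
wrist_force: [-0.2, 0.0, -0.2]
gripper_width: 0.133
gripper_force: 30.0
```

Emit:
{"name": "move_arm", "arguments": {"series": [{"grip": 0.0,"xyz": [0,0,4],"angular": [0,0,0]},{"grip": 0.0,"xyz": [0,0,8],"angular": [0,0,0]},{"grip": 0.0,"xyz": [0,0,12],"angular": [0,0,0]},{"grip": 0.0,"xyz": [0,0,15],"angular": [0,0,0]},{"grip": 0.0,"xyz": [0,0,18],"angular": [0,0,0]},{"grip": 0.0,"xyz": [0,0,18],"angular": [0,0,0]}]}}

```text
time_s: 7.45
tcp_pos: [0.5764, 0.0979, 0.1039]
ee_rot: [[0.998, -0.063, 0.0], [-0.063, -0.998, -0.001], [0.0, 0.001, -1.0]]
wrist_force: [-0.3, -3.5, 3.4]
gripper_width: 0.134
gripper_force: 30.0
```

Emit:
{"name": "move_arm", "arguments": {"series": [{"grip": 0.0,"xyz": [0,0,3],"angular": [0,0,0]},{"grip": 0.0,"xyz": [0,0,6],"angular": [0,0,0]},{"grip": 0.0,"xyz": [0,0,9],"angular": [0,0,0]},{"grip": 0.0,"xyz": [0,0,12],"angular": [0,0,0]},{"grip": 0.0,"xyz": [0,0,15],"angular": [0,0,0]},{"grip": 0.0,"xyz": [0,0,15],"angular": [0,0,0]}]}}

```text
time_s: 8.05
tcp_pos: [0.577, 0.0978, 0.0901]
ee_rot: [[0.998, -0.062, 0.002], [-0.062, -0.998, -0.001], [0.002, 0.001, -1.0]]
wrist_force: [-0.6, -5.8, 7.4]
gripper_width: 0.138
gripper_force: 30.0
```

Emit:
{"name": "move_arm", "arguments": {"series": [{"grip": 0.0,"xyz": [0,0,2],"angular": [0,0,0]},{"grip": 0.0,"xyz": [0,0,4],"angular": [0,0,0]},{"grip": 0.0,"xyz": [0,0,5],"angular": [0,0,0]},{"grip": 0.0,"xyz": [0,0,5],"angular": [0,0,0]}]}}

```text
time_s: 8.45
tcp_pos: [0.577, 0.0977, 0.0854]
ee_rot: [[0.998, -0.062, 0.002], [-0.062, -0.998, -0.001], [0.002, 0.001, -1.0]]
wrist_force: [-0.9, -5.6, 8.7]
gripper_width: 0.137
gripper_force: 30.0
```

Emit:
{"name": "move_arm", "arguments": {"series": [{"grip": 0.0,"xyz": [0,0,1],"angular": [0,0,0]},{"grip": 0.0,"xyz": [0,0,1],"angular": [0,0,0]}]}}

```text
time_s: 8.65
tcp_pos: [0.577, 0.0977, 0.0844]
ee_rot: [[0.998, -0.062, 0.002], [-0.062, -0.998, -0.001], [0.002, 0.001, -1.0]]
wrist_force: [-1.1, -6.8, 9.6]
gripper_width: 0.132
gripper_force: 30.0
```

Emit:
{"name": "move_arm", "arguments": {"series": [{"grip": 0.0,"xyz": [0,0,1],"angular": [0,0,0]},{"grip": 0.0,"xyz": [0,0,1],"angular": [0,0,0]}]}}

```text
time_s: 8.85
tcp_pos: [0.5771, 0.0977, 0.0843]
ee_rot: [[0.998, -0.062, 0.002], [-0.062, -0.998, -0.001], [0.002, 0.001, -1.0]]
wrist_force: [-2.7, -6.2, 13.4]
gripper_width: 0.134
gripper_force: 30.0
```

Emit:
{"name": "move_arm", "arguments": {"series": [{"grip": 0.0,"xyz": [0,0,0.7],"angular": [0,0,0]},{"grip": 0.0,"xyz": [0,0,0.7],"angular": [0,0,0]}]}}

```text
time_s: 9.05
tcp_pos: [0.5771, 0.0977, 0.0843]
ee_rot: [[0.998, -0.062, 0.002], [-0.062, -0.998, -0.001], [0.002, 0.001, -1.0]]
wrist_force: [-4.7, -6.0, 17.5]
gripper_width: 0.137
gripper_force: 30.0
```

It has bottomed out at TCP z = 0.0843, the height predicted for home. I'll give it one slightly firmer press, then release and retreat.

Emit:
{"name": "move_arm", "arguments": {"series": [{"grip": 0.0,"xyz": [0,0,1],"angular": [0,0,0]},{"grip": 0.0,"xyz": [0,0,1],"angular": [0,0,0]}]}}

```text
time_s: 9.25
tcp_pos: [0.5771, 0.0977, 0.0842]
ee_rot: [[0.998, -0.061, 0.003], [-0.061, -0.998, -0.001], [0.003, 0.001, -1.0]]
wrist_force: [-5.7, -6.0, 22.7]
gripper_width: 0.136
gripper_force: 30.0
```

Emit:
{"name": "move_arm", "arguments": {"series": [{"grip": 0.0,"xyz": [0,0,-2],"angular": [0,0,0]},{"grip": 0.4,"xyz": [0,0,-2],"angular": [0,0,0]},{"grip": 0.4,"xyz": [0,0,-2],"angular": [0,0,0]},{"grip": 0.4,"xyz": [0,0,-2],"angular": [0,0,0]},{"grip": 0.4,"xyz": [0,0,-2],"angular": [0,0,0]},{"grip": 0.4,"xyz": [0,0,-30],"angular": [0,0,0]},{"grip": 0.4,"xyz": [0,0,-70],"angular": [0,0,0]},{"grip": 0.4,"xyz": [0,0,-110],"angular": [0,0,0]},{"grip": 0.4,"xyz": [0,0,-130],"angular": [0,0,0]},{"grip": 0.4,"xyz": [0,0,-130],"angular": [0,0,0]}]}}

```text
time_s: 10.25
tcp_pos: [0.5781, 0.0995, 0.2135]
ee_rot: [[0.998, -0.062, 0.007], [-0.062, -0.998, 0.003], [0.007, -0.003, -1.0]]
wrist_force: [-0.4, -0.3, 0.1]
gripper_width: 0.401
gripper_force: 0.0
```

```bash
python3 - <<'E'
from h import *
s=r.sense();print(s["tcp_pos"],s["wrist_force"],s["gripper_width"])
c=r.capture("wrist");k=r.capture("scene")
a=c["img"][20:260,120:440,::-1];b=cv2.resize(k["img"][120:290,170:440,::-1],None,fx=1.7,fy=1.7,interpolation=cv2.INTER_CUBIC)
o=np.zeros((530,790,3),np.uint8);o[:240,:320]=a;o[240:240+b.shape[0],320:320+b.shape[1]]=b;cv2.imwrite("pics/w4.png",o)
E
```

```text
[0.5781 0.0995 0.2135] [-0.4077 -0.2836  0.1352] 0.40132132643908786
```

View pics/w4.png

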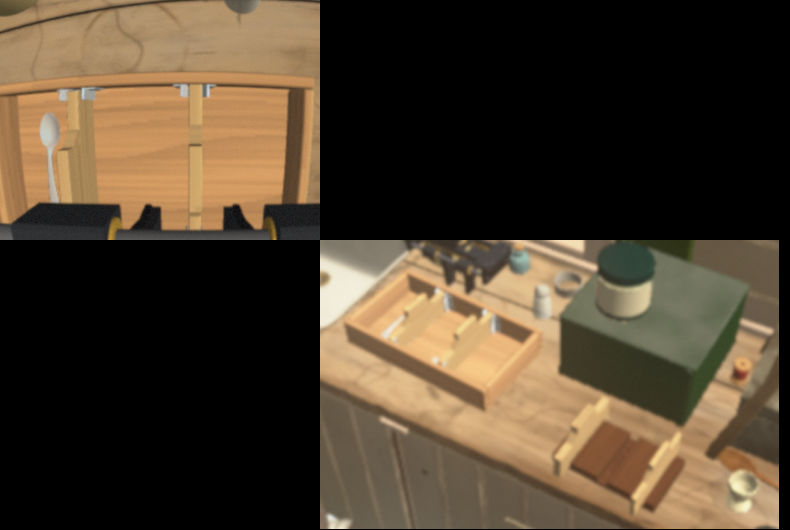

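The board sits in both channels at the same height as the fitted divider. The other two boards are still in their slots and the bystanders haven't moved.

```bash
python3 -c "
from station import r
print(r.finish_job())"
```

```text
the job is handed in; nothing more can be done
None
```

I slid the 12 mm board (the middle one, pinched at 11.7 mm) down both channels until it bottomed on the tray floor, then released it and handed the job in; the push peaked at about 23 N and the simulator returned no verdict.

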